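# Put the microscope objectives back in their colour-coded storage cups

## Robot

A 6-joint arm with a two-finger parallel gripper is mounted at the origin on the work surface. World frame = base frame: x ahead of the robot, y to its left, z up, the work surface at z = 0. Lengths are in mm, angles in rad, forces in N, time in s.
With the tool pointing down it reaches from about 400 to 925 mm from the base axis. Payload 12.5 kg.
Tool frame: the origin (TCP) lies midway between the tips of the shut fingers; the grasp point (between the pads) lies 19 mm behind it; z points along the fingers, y is the direction in which the jaws open and shut (so a half turn about z gives the same grasp; the last joint's range is limited). The gripper opens to 95 mm and grips with 3 to 60 N. Pads are 20 mm wide; open, the fingers measure 119 mm over their backs; the gripper's body (75 mm by 180 mm) begins 59 mm behind the grasp point.
Start: joints at [-1.219, 0.491, 1.559, -0, 1.092, -0.106], TCP at [276.259, -560.649, 214.661] pointing down, gripper open.
Joint ranges: [-3.1, 3.1], [-0.84, 2.19], [0.05, 2.79], [-1.13, 4.28], [0.06, 2.93], [-2.69, 2.69]. Speed limits (rad/s): [2.22, 2.22, 2.79, 3.14, 3.14, 3.14].

## Interface

Orientations are given as [roll, pitch, yaw] about the fixed x, y, z axes, in that order (R = Rz(yaw) Ry(pitch) Rx(roll)).
In Python, from cell import env gives the robot as it stands.
- The arm moves only by the tool servo_tool, never from a script. Its argument "plan" is a list of rows, each a list of 7 numbers: the shift along the tool's x, y, z in m, then the turn, a rotation vector about the tool's x, y, z in degrees, then the opening in per cent of the stroke, from 0 (shut) to 100 (fully open). In form: [[dx, dy, dz, wx, wy, wz, jaw], ...]. A call has 1 to 8 rows; each row shifts and turns the pose as measured when the row begins, along the tool's axes as they then stand; what a row does not reach is not made up. A row lasts 1/12 s, in which the tool goes at most 41.7 mm and 7.16 degrees, less where a joint would pass 70% of its speed; a pose out of reach is approached as far as the arm can. A call is refused whole if a number of a shift passes 0.0417 or a number of a turn 7.16, either way. A call with a gripper value outside its range is refused whole. The fingers move at their own pace and stop on an object; the grip force is fixed at half the most. Time passes only in rows, so rows that do not move let the fingers close. It gives the time, the measured TCP pose, the force and the opening at its end, in the units of the state.
- env.state(): the state, without advancing time (a new reading comes with each control period).
- env.read_camera(name): name is "scene" or "top" or "wrist"; returns a dict with "img" (400x640x3 uint8, blue, green, red), "intrinsics" (3x3 intrinsics, pixels), "k1" (the pictures are not rectified: a ray, as slopes to the right and down, at radius r is drawn at 1 + k1 r^2 times it, then the intrinsics apply), "R" (3x3) and "t" (3): a world point X has camera coordinates R X + t. Camera axes: x right, y down, z forward; pixel columns grow to the right and rows downward; lengths in mm; the calibration is good to about 2 mm. A picture is of the moment at which its call begins. There is no depth.
- env.job_done(): hands the job in, once; it reports no verdict.
The state is a dict: "t": time; "joints": joint angles; "qvel": joint speeds; "tau": joint torques, N m; "eef_pos": TCP position; "tcp_rot": TCP orientation; "ft_force": force on the tool from outside, world axes, zero at the start; "moment": the same for the moment, N m; "opening": opening from 0.0 (shut) to 1.0 (fully open).
Only numpy, scipy, OpenCV 4.12 (cv2) and the standard library are available. Lean on these libraries where they do the work, as an engineer would, in place of code of your own. Each camera call takes 0.05 s, during which the arm holds its last target. There are 200 camera calls.

## Task

Put each of the four microscope objectives away in the storage cup of its own colour, standing upright on the cup's floor with the lens up. Keep the objectives upright all the while and set them down rather than dropping them, and leave the oil bottle and the box of cover glasses where they stand.

Things in the scene. Friction and masses are not known exactly. Their poses are not given: they have to be found in the camera images.
- objective_red: loose red microscope objective, 50 mm tall, about 0.1 kg, standing lens up: brass threaded foot 22 mm across and 5 mm high, steel barrel 28 mm across from 5 to 40 mm above the bottom (hold it here) with a thin red band, then a sloping red shoulder and a steel nose 16 mm across. Origin: centre of its underside; z points up to the lens. Round: yaw does not matter
- objective_yellow: loose yellow microscope objective, 54 mm tall, about 0.1 kg, standing lens up: brass threaded foot 22 mm across and 5 mm high, steel barrel 28 mm across from 5 to 40 mm above the bottom (hold it here) with a thin yellow band, then a sloping yellow shoulder and a steel nose 16 mm across. Origin: centre of its underside; z points up to the lens. Round: yaw does not matter
- objective_green: loose green microscope objective, 58 mm tall, about 0.1 kg, standing lens up: brass threaded foot 22 mm across and 5 mm high, steel barrel 28 mm across from 5 to 40 mm above the bottom (hold it here) with a thin green band, then a sloping green shoulder and a steel nose 16 mm across. Origin: centre of its underside; z points up to the lens. Round: yaw does not matter
- objective_blue: loose blue microscope objective, 62 mm tall, about 0.1 kg, standing lens up: brass threaded foot 22 mm across and 5 mm high, steel barrel 28 mm across from 5 to 40 mm above the bottom (hold it here) with a thin blue band, then a sloping blue shoulder and a steel nose 16 mm across. Origin: centre of its underside; z points up to the lens. Round: yaw does not matter
- cup_red: the red storage cup: a shallow round open cup of red plastic with a black rubber floor, fixed to the bench. Outside diameter 56 mm, inside 47 mm at the mouth (wall about 4 mm), rim 12 mm above the bench, inner floor 3 mm above the bench. Origin: centre of its underside, on the bench
- cup_yellow: the yellow storage cup: a shallow round open cup of yellow plastic with a black rubber floor, fixed to the bench. Outside diameter 56 mm, inside 47 mm at the mouth (wall about 4 mm), rim 12 mm above the bench, inner floor 3 mm above the bench. Origin: centre of its underside, on the bench
- cup_green: the green storage cup: a shallow round open cup of green plastic with a black rubber floor, fixed to the bench. Outside diameter 56 mm, inside 47 mm at the mouth (wall about 4 mm), rim 12 mm above the bench, inner floor 3 mm above the bench. Origin: centre of its underside, on the bench
- cup_blue: the blue storage cup: a shallow round open cup of blue plastic with a black rubber floor, fixed to the bench. Outside diameter 56 mm, inside 47 mm at the mouth (wall about 4 mm), rim 12 mm above the bench, inner floor 3 mm above the bench. Origin: centre of its underside, on the bench
- oil_bottle: bystander: loose immersion oil bottle, amber glass with a paper label and black cap, 28 mm diameter, 60 mm tall, standing. Origin: centre of its underside
- glass_box: bystander: loose small box of cover glasses, white with a grey lid and a paper label on top, 42 x 42 mm, 28 mm tall. Origin: centre of its underside
There are look-alikes about, which are no part of the job. What is shaped like the cup_red but pink is not meant.

How it is judged (in metres and radians):
At the end, for the whole second after the job is handed in: Each objective stands in the cup of its colour, its axis within 11 mm of the cup's centre, its underside on the cup floor (under 6 mm above the bench), upright within 0.12 rad, at rest; the oil bottle and the cover-glass box are within 20 mm of where they started, and upright (horizontal distance between objective_red and cup_red below 0.011 m and z of objective_red in the frame of cup_red between 0 and 0.006 m and angle between each of objective_red, objective_yellow, objective_green, objective_blue's own z axis and vertical below 0.12 rad and linear speed of each of objective_red, objective_yellow, objective_green, objective_blue below 0.02 m/s and horizontal distance between objective_yellow and cup_yellow below 0.011 m and z of objective_yellow in the frame of cup_yellow between 0 and 0.006 m and horizontal distance between objective_green and cup_green below 0.011 m and z of objective_green in the frame of cup_green between 0 and 0.006 m and horizontal distance between objective_blue and cup_blue below 0.011 m and z of objective_blue in the frame of cup_blue between 0 and 0.006 m and distance of each of oil_bottle, glass_box from where it was at the start of the episode below 0.02 m and angle between each of oil_bottle, glass_box's own z axis and vertical below 0.2 rad); the robot touches nothing.
It fails at once if the oil bottle or the box of cover glasses is moved by more than 20 mm or tipped (distance of any of oil_bottle, glass_box from where it was at the start of the episode above 0.02 m or angle between any of oil_bottle, glass_box's own z axis and vertical above 0.3 rad).
It fails at once if an objective is tipped more than 35 degrees from upright (angle between any of objective_red, objective_yellow, objective_green, objective_blue's own z axis and vertical above 0.61 rad).
It fails at once if an objective is dropped: it moves faster than 0.6 m/s (a fall of about 18 mm) with no finger on it ((linear speed of objective_red above 0.6 m/s and contact force between objective_red and the fingers below 0.05 N) or (linear speed of objective_yellow above 0.6 m/s and contact force between objective_yellow and the fingers below 0.05 N) or (linear speed of objective_green above 0.6 m/s and contact force between objective_green and the fingers below 0.05 N) or (linear speed of objective_blue above 0.6 m/s and contact force between objective_blue and the fingers below 0.05 N)).
It also fails if it takes over 102 s, if anything falls off the work surface, if the arm or the gripper's body presses on something with over 40 N, if the wrist force passes 120 N, or if a joint passes its speed limit or range.

## Working session

There is one attempt and no reset: what is moved stays moved. The work goes in short steps, Python scripts to look and compute and a tool call to move; the robot and the scene stay as the last step left them, time stands still between calls to the robot, and variables do not carry over. Pictures are saved under pics/ and viewed, about 12 in all and at most 16, crops included, and the job is handed in when it is done.

Besides the shell and the picture viewer there is one more tool, called after ">>>" by a JSON object that holds its "name" and its "arguments". servo_tool: Moves the arm, as the interface text tells. Its arguments: {"type":"object","properties":{"plan":{"type":"array","items":{"type":"array","items":{"type":"number"}}}},"required":["plan"]}

```bash
mkdir -p pics; ls; cat > h.py <<'E'
import numpy as np, cv2
from cell import env
def ray(c,uv):
    K=np.array(c["intrinsics"],float);k=float(c["k1"])
    d=np.array([(uv[0]-K[0,2])/K[0,0],(uv[1]-K[1,2])/K[1,1]]);s=d.copy()
    for _ in range(30): s=d/(1+k*(s@s))
    R=np.array(c["R"]);t=np.array(c["t"]).ravel()
    return -R.T@t, R.T@np.array([s[0],s[1],1.])
def onz(c,uv,z):
    o,d=ray(c,uv); return (o+d*(z-o[2])/d[2])
def proj(c,X):
    R=np.array(c["R"]);t=np.array(c["t"]).ravel();p=R@np.array(X,float)+t
    s=p[:2]/p[2];s=s*(1+float(c["k1"])*(s@s));K=np.array(c["intrinsics"])
    return np.array([K[0,0]*s[0]+K[0,2],K[1,1]*s[1]+K[1,2]])
E
python3 - <<'E'
from h import *
for n in("top","scene"):
    c=env.read_camera(n); cv2.imwrite(f"pics/{n}1.png",c["img"]); o,_=ray(c,(320,200)); print(n,o.round(),c["intrinsics"],c["k1"])
print(env.state())
E
```

```text
pics
top [490.   1. 877.] [[402.06306071   0.         324.85637159]
 [  0.         402.06306071 197.60796922]
 [  0.           0.           1.        ]] -0.09815122038897152
scene [1100.   38.  585.] [[380.85543908   0.         324.72654513]
 [  0.         380.85543908 201.11200908]
 [  0.           0.           1.        ]] -0.03467417963914886
{'t': 0.1, 'joints': array([-1.21860555e+00,  4.91492037e-01,  1.55935977e+00, -1.62839104e-05,
        1.09170260e+00, -1.05594098e-01]), 'qvel': array([-0.00061147, -0.0010995 , -0.00325993, -0.00011356,  0.00120422,
        0.00101452]), 'tau': array([ 2.19434667e-03, -6.13621616e+01, -2.58606076e+01,  6.93634897e-02,
        4.70185268e-02, -3.55144266e-05]), 'eef_pos': array([ 276.17651005, -560.44571   ,  214.13458196]), 'tcp_rot': array([-3.14063473e+00, -8.70040081e-05,  4.57792348e-01]), 'ft_force': array([-0.52243366, -0.60669713,  0.22418747]), 'moment': array([0.01811913, 0.02024957, 0.0025582 ]), 'opening': 0.9976830863257249}
```

View pics/top1.png

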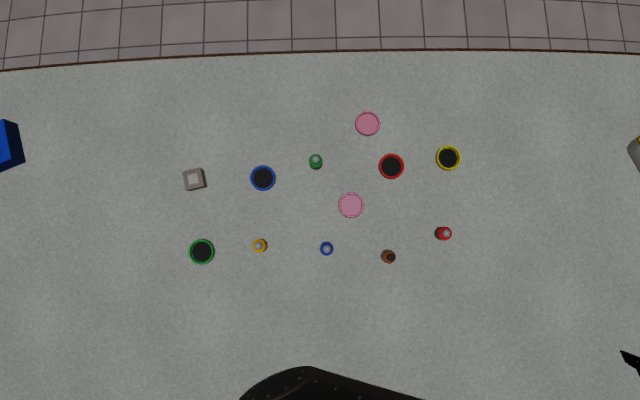

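View pics/scene1.png

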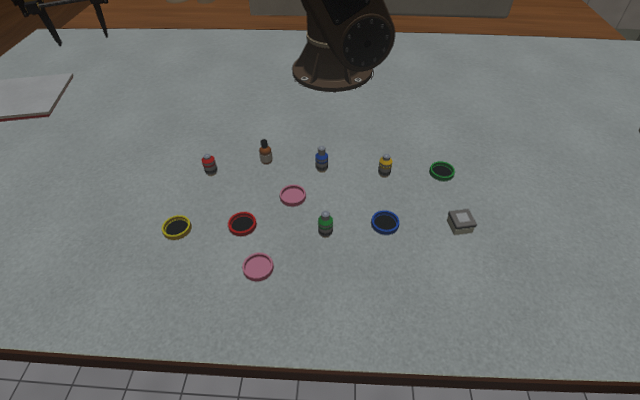

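Top view: cups are green (202,251), blue (263,178), red (391,166) and yellow (448,158). The two pink look-alikes are at (368,124) and (350,205), and the red cup is the saturated red one with the black floor. Objectives are green (316,161), yellow (260,245), blue (327,249) and red (444,233). The bottle is at (389,257) and the box at (195,179).

```bash
cat >> h.py <<'E'
HUE=dict(red=[(0,6),(174,180)],yellow=[(18,33)],green=[(50,85)],blue=[(105,125)])
def blobs(c,col,amin=25,smin=120):
    h=cv2.cvtColor(c["img"],cv2.COLOR_BGR2HSV); m=np.zeros(h.shape[:2],np.uint8)
    for a,b in HUE[col]: m|=cv2.inRange(h,(a,smin,50),(b,255,255))
    cs,_=cv2.findContours(m,cv2.RETR_EXTERNAL,cv2.CHAIN_APPROX_NONE); out=[]
    for q in cs:
        q=cv2.convexHull(q)
        if cv2.contourArea(q)<amin: continue
        M=cv2.moments(q); out.append((M["m10"]/M["m00"],M["m01"]/M["m00"],M["m00"],*cv2.boundingRect(q)))
    return sorted(out,key=lambda o:-o[2])
E
python3 - <<'E'
from h import *
for n in("top","scene"):
    c=env.read_camera(n)
    for col in HUE:
        for b in blobs(c,col)[:4]:
            print(n,col,np.round(b),"z10",onz(c,b[:2],10)[:2].round(1),"z42",onz(c,b[:2],42)[:2].round(1))
c=env.read_camera("top");print("bottle",onz(c,(390,257),60),"box",onz(c,(195,179),28))
i=c["img"][100:270,180:470];cv2.imwrite("pics/crop.png",cv2.resize(i,None,fx=2.7,fy=2.7,interpolation=2))
E
```

```text
top red [391. 166. 470. 379. 154.  25.  25.] z10 [ 629.5 -153.4] z42 [ 624.3 -147.7]
top red [444. 233. 141. 437. 227.  15.  13.] z10 [ 479.5 -262.5] z42 [ 479.9 -252.8]
top yellow [448. 157. 466. 436. 145.  25.  25.] z10 [ 645.4 -281. ] z42 [ 639.6 -270.6]
top yellow [259. 245. 140. 252. 239.  15.  14.] z10 [465.1 138.4] z42 [466.  133.3]
top green [201. 251. 469. 189. 239.  25.  25.] z10 [455.6 264.5] z42 [456.9 254.8]
top green [315. 161. 114. 310. 155.  12.  13.] z10 [645.   11.7] z42 [639.3  11.3]
top blue [262. 177. 468. 250. 165.  25.  26.] z10 [612.  128.3] z42 [607.5 123.6]
top blue [  4. 143. 333.   0. 119.  12.  45.] z10 [714.  745.4] z42 [705.7 717.9]
top blue [326. 248. 126. 320. 242.  13.  14.] z10 [454.8  -6.1] z42 [456.1  -5.9]
scene red [242. 223. 496. 228. 212.  28.  24.] z10 [ 632.4 -151.8] z42 [ 658.4 -141.3]
scene red [ 22. 117.  66.   0. 115.  49.   6.] z10 [ 296.5 -821.3] z42 [ 341.2 -773.5]
scene red [208. 160.  62. 202. 156.  12.   8.] z10 [ 447.2 -269.4] z42 [ 483.5 -252.3]
scene yellow [176. 227. 526. 162. 215.  29.  25.] z10 [ 648.1 -279. ] z42 [ 673.3 -261.4]
scene yellow [386. 161.  69. 380. 158.  12.   8.] z10 [433.6 141.1] z42 [470.7 135.3]
scene green [442. 169. 286. 430. 162.  25.  16.] z10 [455.2 265.6] z42 [491.2 252.9]
scene green [325. 220.  94. 319. 216.  14.  10.] z10 [616.9  11. ] z42 [643.8  12.5]
scene blue [385. 222. 482. 372. 211.  27.  23.] z10 [614.8 128.9] z42 [641.9 123.8]
scene blue [321. 156.  60. 316. 153.  12.   7.] z10 [421.7  -7.2] z42 [459.5  -4.7]
bottle [ 435.18270495 -134.51038287   60.        ] box [610.46575832 271.01258875  28.        ]
```

View pics/crop.png

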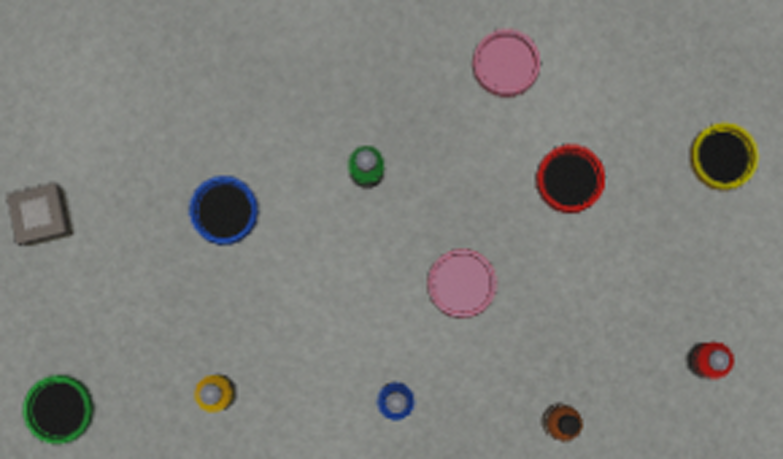

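Both views agree within about 4 mm. Working estimates (x, y):

| Colour | Objective | Cup |
|---|---|---|
| red | (481,-253) | (631,-153) |
| yellow | (468,134) | (647,-280) |
| green | (641,12) | (456,265) |
| blue | (457,-5) | (613,129) |

I'll set yaw to 0 first so the tool axes are x = world x, y = -world y, z = down. Then I'll go to the red objective.

>>> {"name": "servo_tool", "arguments": {"plan": [[0,0,0.025,0,0,6.56,70],[0,0,0.025,0,0,6.56,70],[0,0,0.025,0,0,6.56,70],[0,0,0.02,0,0,6.56,70],[0.037,-0.041,0,0,0,0,70],[0.037,-0.041,0,0,0,0,70],[0.037,-0.041,0,0,0,0,70],[0.037,-0.041,0,0,0,0,70]]}}

```text
t: 0.92
eef_pos: [391.3, -439.9, 115.5]
tcp_rot: [3.139, 0.001, -0.035]
ft_force: [1.2, -1.1, 0.6]
opening: 0.703
```

>>> {"name": "servo_tool", "arguments": {"plan": [[0.015,-0.031,0,0,0,-2,70],[0.015,-0.031,0,0,0,0,70],[0.015,-0.031,0,0,0,0,70],[0.015,-0.031,0,0,0,0,70],[0.015,-0.031,0,0,0,0,70],[0.01,-0.02,0,0,0,0,70],[0,0,0,0,0,0,70],[0,0,0,0,0,0,70]]}}

```text
t: 1.58
eef_pos: [484.5, -250.5, 114.4]
tcp_rot: [3.14, 0.001, 0.009]
ft_force: [0.3, 0.0, 0.0]
opening: 0.702
```

```bash
python3 - <<'E'
from h import *
c=env.read_camera("wrist"); s=env.state();print(s["eef_pos"],s["tcp_rot"])
for b in blobs(c,"red",60)[:3]: print(np.round(b),onz(c,b[:2],43)[:2].round(1))
cv2.imwrite("pics/w1.png",c["img"])
E
```

```text
[ 484.35922766 -250.87197852  114.35448576] [3.13970079e+00 7.39866319e-04 8.31944426e-03]
[ 194.   22. 2940.  158.    0.   73.   51.] [ 615.4 -165.6]
[324. 212. 890. 307. 196.  35.  33.] [ 481.7 -254.6]
```

View pics/w1.png

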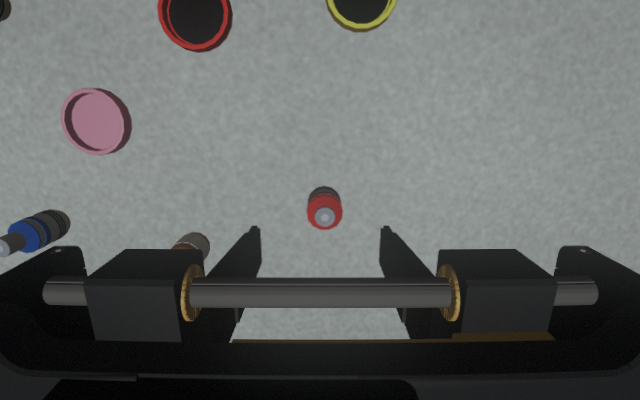

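The wrist view puts the red objective at (324,212), midway between the fingers, at world (482,-254). That matches my estimate. I'll descend and grip.

>>> {"name": "servo_tool", "arguments": {"plan": [[-0.003,0.003,0.02,0,0,0,70],[0,0,0.03,0,0,0,70],[0,0,0.03,0,0,0,70],[0,0,0.018,0,0,0,70],[0,0,0,0,0,0,70],[0,0,0,0,0,0,70]]}}

```text
t: 2.13
eef_pos: [480.3, -262.1, 14.4]
tcp_rot: [3.136, -0.004, 0.002]
ft_force: [0.1, 0.8, 0.4]
opening: 0.699
```

>>> {"name": "servo_tool", "arguments": {"plan": [[0.001,-0.008,0,0,0,0,70],[0,0,0,0,0,0,70],[0,0,0,0,0,0,70]]}}

```text
t: 2.38
eef_pos: [481.5, -255.6, 16.7]
tcp_rot: [3.134, -0.006, -0.001]
ft_force: [-0.9, 0.3, -0.4]
opening: 0.702
```

>>> {"name": "servo_tool", "arguments": {"plan": [[0,-0.001,0.003,0,0,0,20],[0,0,0,0,0,0,10],[0,0,0,0,0,0,10],[0,0,0,0,0,0,10],[0,0,0,0,0,0,10],[0,0,0,0,0,0,10],[0,0,0,0,0,0,10]]}}

```text
t: 2.97
eef_pos: [482.9, -254.9, 16.6]
tcp_rot: [3.131, -0.01, 0.0]
ft_force: [-0.0, -0.4, 0.1]
opening: 0.284
```

>>> {"name": "servo_tool", "arguments": {"plan": [[0,0,-0.02,0,0,0,10],[0,0,-0.03,0.3,-0.3,0,10],[0,0,-0.03,0.3,-0.3,0,10],[0.03,-0.02,-0.01,0,0,0,10],[0.034,-0.023,0,0,0,0,10],[0.034,-0.023,0,0,0,0,10],[0.034,-0.023,0,0,0,0,10],[0.016,-0.012,0,0,0,0,10]]}}

```text
t: 3.63
eef_pos: [632.2, -152.3, 110.9]
tcp_rot: [-3.138, 0.003, -0.008]
ft_force: [0.1, 0.5, -0.4]
opening: 0.287
```

>>> {"name": "servo_tool", "arguments": {"plan": [[0,0,0,0,0,0,10],[0,0,0,0,0,0,10]]}}

```text
t: 3.8
eef_pos: [635.0, -148.8, 110.1]
tcp_rot: [-3.138, 0.002, -0.004]
ft_force: [-0.7, -0.2, -1.1]
opening: 0.289
```

```bash
python3 - <<'E'
from h import *
c=env.read_camera("wrist"); s=env.state();print(s["eef_pos"],s["tcp_rot"],s["opening"])
for b in blobs(c,"red",60)[:3]: print(np.round(b),onz(c,b[:2],11)[:2].round(1))
cv2.imwrite("pics/w2.png",c["img"])
E
```

```text
[ 634.64420015 -149.0513746   110.06866892] [-3.13777527e+00  2.60338700e-03 -4.19097318e-03] 0.2886780749462254
[ 325.  201. 2885.  294.  172.   63.   59.] [ 632.4 -153.5]
[ 320.  259. 1955.  292.  236.   57.   42.] [ 578.9 -149. ]
```

View pics/w2.png

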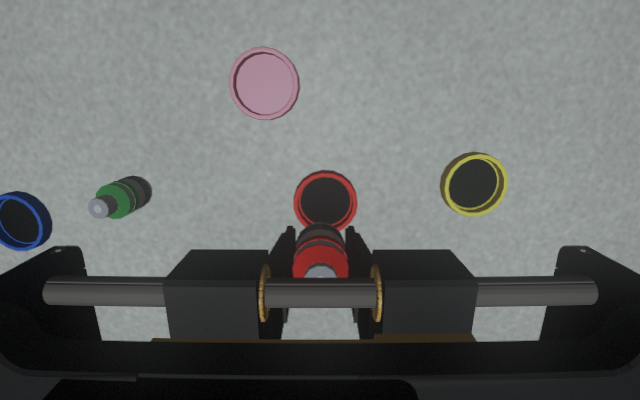

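The red objective is held upright at (320,259). The red cup shows at (325,201), world about (632,-153.5), which agrees with the estimate. Next is the descent.

>>> {"name": "servo_tool", "arguments": {"plan": [[-0.002,0.003,0.03,0,0,0,10],[0,0,0.03,0,0,0,10],[0,0,0.015,0,0,0,10],[0,0,0,0,0,0,10],[0,0,0,0,0,0,10],[0,0,0,0,0,0,10]]}}

```text
t: 4.35
eef_pos: [627.9, -157.0, 34.4]
tcp_rot: [-3.138, 0.003, -0.01]
ft_force: [-0.1, 0.4, -0.9]
opening: 0.291
```

>>> {"name": "servo_tool", "arguments": {"plan": [[0.002,-0.002,0.004,0,0,0,10],[0.001,-0.001,0.004,0,0,0,10],[0,0,0.002,0,0,0,10],[0,0,0,0,0,0,10],[0,0,0,0,0,0,10]]}}

```text
t: 4.77
eef_pos: [632.3, -155.1, 27.7]
tcp_rot: [-3.14, -0.002, -0.011]
ft_force: [0.9, -0.1, -1.8]
opening: 0.288
```

>>> {"name": "servo_tool", "arguments": {"plan": [[0,-0.001,0.003,0,0,0,10],[0,0,0.003,0,0,0,10],[0,0,0.002,0,0,0,10],[0,0,0,0,0,0,10],[0,0,0,0,0,0,10]]}}

```text
t: 5.18
eef_pos: [632.8, -153.9, 19.7]
tcp_rot: [-3.141, -0.004, -0.01]
ft_force: [-0.5, 1.0, 2.5]
opening: 0.29
```

>>> {"name": "servo_tool", "arguments": {"plan": [[0,0,0.001,0,0,0,10],[0,0,0,0,0,0,33],[0,0,0,0,0,0,40],[0,0,0,0,0,0,55],[0,0,0,0,0,0,55],[0,0,-0.01,0,0,0,55]]}}

```text
t: 5.68
eef_pos: [632.3, -153.7, 28.8]
tcp_rot: [-3.14, -0.002, -0.01]
ft_force: [0.2, 0.1, -0.3]
opening: 0.533
```

>>> {"name": "servo_tool", "arguments": {"plan": [[0,0,-0.02,0,0,0,70],[0,0,-0.03,0,0,0,70],[0,0,-0.03,0,0,0,70],[0.002,-0.035,0,0,0,0.6,70],[0.002,-0.04,0,0,0,0,70],[0.002,-0.04,0,0,0,0,70],[0.002,-0.035,0,0,0,0,70],[0,-0.014,0,0,0,0,70]]}}

```text
t: 6.35
eef_pos: [644.9, 11.1, 120.2]
tcp_rot: [-3.141, -0.008, -0.03]
ft_force: [-1.3, -0.2, 0.4]
opening: 0.702
```

>>> {"name": "servo_tool", "arguments": {"plan": [[0,0,0,0,0,0,70],[0,0,0,0,0,0,70],[0,0,0,0,0,0,70]]}}

```text
t: 6.6
eef_pos: [645.0, 14.7, 122.1]
tcp_rot: [-3.141, -0.01, -0.024]
ft_force: [-0.1, -0.5, -0.0]
opening: 0.699
```

```bash
python3 - <<'E'
from h import *
c=env.read_camera("wrist"); s=env.state();print(s["eef_pos"],s["tcp_rot"],s["opening"])
for b in blobs(c,"green",60)[:3]: print(np.round(b),onz(c,b[:2],47)[:2].round(1))
for b in blobs(c,"red",60)[:3]: print(np.round(b),"z11,z46",onz(c,b[:2],11)[:2].round(1),onz(c,b[:2],46)[:2].round(1))
cv2.imwrite("pics/w3.png",c["img"])
E
```

```text
[644.98039559  14.32703412 122.09575413] [-3.1406053  -0.00985443 -0.02490884] 0.7003826262120938
[ 508.  209. 2972.  476.  179.   68.   57.] z11,z46 [ 629.  -156.2] [ 640.1 -135.2]
```

View pics/w3.png

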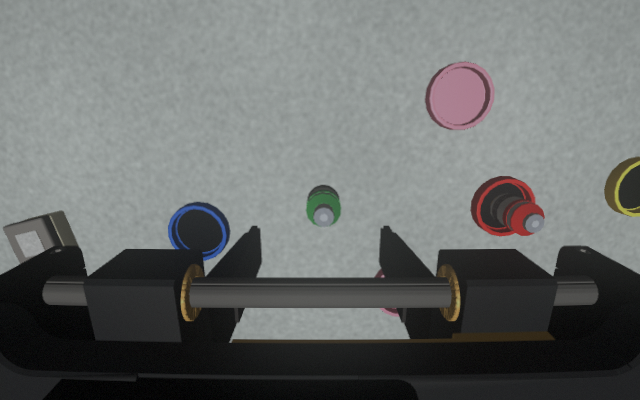

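The red objective stands upright in its cup, with its foot inside the ring at (505,208). The green objective is between the fingers at (323,207). Descending on green.

>>> {"name": "servo_tool", "arguments": {"plan": [[-0.004,0.001,0.03,0,-0.6,-1.4,70],[0,0,0.035,0,0,0,70],[0,0,0.02,0,0,0,70],[0,0,0,0,0,0,70],[0,0,0,0,0,0,70]]}}

```text
t: 7.07
eef_pos: [642.8, 6.6, 36.6]
tcp_rot: [-3.141, -0.003, -0.007]
ft_force: [0.7, 0.4, 0.2]
opening: 0.696
```

```bash
python3 - <<'E'
from h import *
HUE["green"]=[(40,90)]
c=env.read_camera("wrist"); s=env.state();print(s["eef_pos"],s["tcp_rot"])
for b in blobs(c,"green",60,80)[:3]: print(np.round(b),onz(c,b[:2],46)[:2].round(1))
E
```

```text
[642.73999104   6.57688724  36.82451159] [-3.14153329 -0.00359454 -0.00656707]
[ 310.  247. 1881.  285.  223.   50.   47.] [647.   11.2]
```

>>> {"name": "servo_tool", "arguments": {"plan": [[0,-0.004,0.008,0,0,0,70],[0,-0.001,0.008,0,0,0,70],[0,0,0.004,0,0,0,70],[0,0,0,0,0,0,70],[0,0,0,0,0,0,70]]}}

```text
t: 7.53
eef_pos: [645.0, 10.8, 19.4]
tcp_rot: [3.141, -0.01, -0.008]
ft_force: [0.5, -0.5, 0.5]
opening: 0.702
```

>>> {"name": "servo_tool", "arguments": {"plan": [[-0.002,-0.001,0.003,0,-0.4,0,70],[0,0,0.002,0,0,0,20],[0,0,0,0,0,0,10],[0,0,0,0,0,0,10],[0,0,0,0,0,0,10],[0,0,0,0,0,0,10],[0,0,0,0,0,0,10],[0,0,0,0,0,0,10]]}}

```text
t: 8.2
eef_pos: [643.4, 12.2, 15.1]
tcp_rot: [3.141, -0.004, -0.007]
ft_force: [0.5, 0.4, -0.1]
opening: 0.288
```

>>> {"name": "servo_tool", "arguments": {"plan": [[0,0,-0.02,0,0,0,10],[0,0,-0.03,0,0,0,10],[0,0,-0.03,0,0,0,10],[0,0,-0.02,0,0,0,10],[-0.02,-0.027,0,0,0,0,10],[-0.024,-0.032,0,0,0,0,10],[-0.024,-0.032,0,0,0,0,10],[-0.024,-0.032,0,0,0,0,10]]}}

```text
t: 8.87
eef_pos: [552.7, 133.7, 118.4]
tcp_rot: [3.141, -0.005, -0.017]
ft_force: [1.0, 0.8, -1.1]
opening: 0.283
```

>>> {"name": "servo_tool", "arguments": {"plan": [[-0.024,-0.032,0,0,0,0,10],[-0.024,-0.032,0,0,0,0,10],[-0.024,-0.032,0,0,0,0,10],[-0.015,-0.022,0,0,0,0,10],[0,0,0,0,0,0,10],[0,0,0,0,0,0,10]]}}

```text
t: 9.37
eef_pos: [457.9, 262.5, 118.8]
tcp_rot: [-3.141, -0.005, -0.012]
ft_force: [-0.0, -0.6, -0.9]
opening: 0.287
```

```bash
cat > look.py <<'E'
import sys
from h import *
HUE["green"]=[(40,90)]
col,z=sys.argv[1],float(sys.argv[2])
c=env.read_camera("wrist"); s=env.state();print(s["eef_pos"].round(1),s["tcp_rot"].round(3),s["opening"])
for b in blobs(c,col,100,90)[:4]: print(np.round(b),onz(c,b[:2],z)[:2].round(1))
if len(sys.argv)>3: cv2.imwrite(sys.argv[3],c["img"])
E
python3 look.py green 11 pics/w4.png
```

```text
[458.1 262.2 118.8] [-3.141 -0.005 -0.013] 0.28481939289343416
[ 316.  198. 2780.  286.  169.   61.   58.] [456.9 265.1]
[ 320.  259. 1926.  292.  236.   57.   42.] [398.2 262.6]
```

>>> {"name": "servo_tool", "arguments": {"plan": [[-0.001,-0.002,0.03,0,0,0,10],[0,0,0.03,0,0,-0.7,10],[0,0,0.022,0,0,0,10],[0,0,0,0,0,0,10],[0,0,0,0,0,0,10],[0,0,0,0,0,0,10]]}}

```text
t: 9.92
eef_pos: [463.3, 260.3, 36.0]
tcp_rot: [-3.14, -0.01, -0.006]
ft_force: [0.9, 0.9, 0.4]
opening: 0.29
```

>>> {"name": "servo_tool", "arguments": {"plan": [[-0.003,-0.002,0.004,0,-0.5,0,10],[-0.002,-0.002,0.004,0,0,0,10],[-0.001,0,0.002,0,0,0,10],[0,0,0,0,0,0,10],[0,0,0,0,0,0,10]]}}

```text
t: 10.33
eef_pos: [459.3, 264.7, 29.2]
tcp_rot: [-3.137, -0.006, -0.008]
ft_force: [0.0, 0.1, -1.1]
opening: 0.287
```

>>> {"name": "servo_tool", "arguments": {"plan": [[-0.002,0,0.003,0,0,0,10],[0,0,0.003,0,0,0,10],[0,0,0.002,0,0,0,10],[0,0,0.001,0,0,0,10],[0,0,0,0,0,0,10]]}}

```text
t: 10.75
eef_pos: [457.2, 265.0, 19.9]
tcp_rot: [-3.137, -0.007, -0.007]
ft_force: [-1.3, -0.1, -0.5]
opening: 0.29
```

>>> {"name": "servo_tool", "arguments": {"plan": [[0,0,0.001,0,0,0,10],[0,0,0.001,0,0,0,10],[0,0,0,0,0,0,10]]}}

```text
t: 11.0
eef_pos: [457.3, 265.1, 18.1]
tcp_rot: [-3.137, -0.008, -0.007]
ft_force: [-0.9, -0.3, 0.2]
opening: 0.289
```

>>> {"name": "servo_tool", "arguments": {"plan": [[0,0,0.001,0,0,0,10],[0,0,0.0005,0,0,0,33],[0,0,0,0,0,0,40],[0,0,0,0,0,0,55],[0,0,0,0,0,0,55],[0,0,-0.01,0,0,0,55]]}}

```text
t: 11.5
eef_pos: [457.3, 264.9, 27.1]
tcp_rot: [-3.137, -0.007, -0.007]
ft_force: [0.1, -0.6, -0.1]
opening: 0.528
```

>>> {"name": "servo_tool", "arguments": {"plan": [[0,0,-0.02,0,0,0,70],[0,0,-0.03,-0.3,-0.4,-0.4,70],[0,0,-0.03,0,0,0,70],[0.002,0.02,-0.01,0,0,0,70],[0.003,0.035,0,0,0,0,70],[0.003,0.035,0,0,0,0,70],[0.003,0.03,0,0,0,0,70],[0,0.008,0,0,0,0,70]]}}

```text
t: 12.17
eef_pos: [468.6, 134.7, 127.8]
tcp_rot: [3.141, -0.005, 0.006]
ft_force: [-0.8, 0.4, 0.7]
opening: 0.704
```

>>> {"name": "servo_tool", "arguments": {"plan": [[0,0,0,0,0,0,70],[0,0,0,0,0,0,70]]}}

```text
t: 12.33
eef_pos: [468.8, 133.1, 129.0]
tcp_rot: [3.141, -0.006, 0.002]
ft_force: [-0.3, 0.9, -0.5]
opening: 0.7
```

```bash
python3 look.py yellow 44 pics/w5.png
```

```text
[468.8 133.5 129. ] [ 3.141e+00 -6.000e-03  3.000e-03] 0.6993059602470147
[449. 293. 995. 437. 266.  24.  56.] [387.1  18.9]
[191. 292. 966. 180. 265.  24.  57.] [387.7 245.9]
[318. 204. 908. 301. 187.  34.  35.] [468.9 134.4]
[445. 338. 744. 361. 333. 145.  10.] [340.5  17.2]
```

View pics/w5.png

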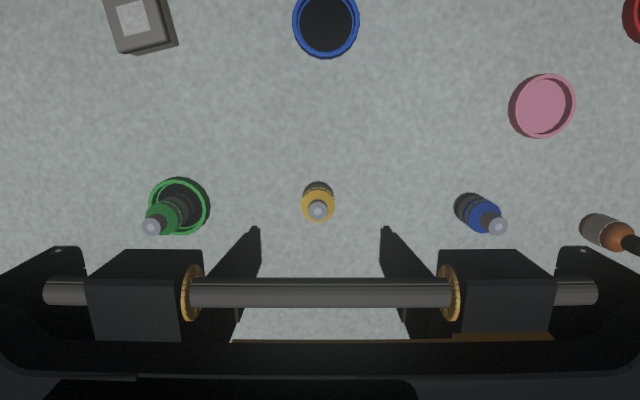

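Green stands upright in its cup at (178,207). The yellow objective at (318,204) measures (469,134.4), which is directly under the tool.

>>> {"name": "servo_tool", "arguments": {"plan": [[0,0,0.03,0,-0.3,0,70],[0,0,0.035,0,0,0,70],[0,0,0.025,0,0,0,70],[0,0,0,0,0,0,70],[0,0,0,0,0,0,70]]}}

```text
t: 12.8
eef_pos: [470.4, 139.5, 37.7]
tcp_rot: [-3.141, -0.006, 0.009]
ft_force: [-0.3, -0.2, -0.2]
opening: 0.7
```

>>> {"name": "servo_tool", "arguments": {"plan": [[-0.001,0.004,0.008,0,0,0.5,70],[0,0.001,0.008,0,0,0,70],[0,0,0.005,0,0,0,70],[0,0,0,0,0,0,70],[0,0,0,0,0,0,70]]}}

```text
t: 13.22
eef_pos: [471.0, 136.1, 18.5]
tcp_rot: [-3.14, -0.01, 0.002]
ft_force: [0.7, 0.7, -1.0]
opening: 0.698
```

>>> {"name": "servo_tool", "arguments": {"plan": [[-0.002,0.002,0.002,0,-0.5,0,70],[0,0,0.002,0,0,0,20],[0,0,0,0,0,0,10],[0,0,0,0,0,0,10],[0,0,0,0,0,0,10],[0,0,0,0,0,0,10],[0,0,0,0,0,0,10],[0,0,0,0,0,0,10]]}}

```text
t: 13.88
eef_pos: [469.7, 133.8, 15.6]
tcp_rot: [-3.139, -0.003, 0.001]
ft_force: [0.4, 0.3, -0.5]
opening: 0.291
```

>>> {"name": "servo_tool", "arguments": {"plan": [[0,0,-0.02,0,0,0,10],[0,0,-0.03,0,0,0,10],[0,0,-0.03,0,0,0,10],[0,0,-0.02,0,0,0,10],[0.01,0.025,0,0,0,0,10],[0.015,0.035,0,0,0,0,10],[0.015,0.035,0,0,0,0,10],[0.015,0.035,0,0,0,0,10]]}}

```text
t: 14.55
eef_pos: [523.1, 4.7, 120.4]
tcp_rot: [-3.14, -0.001, 0.011]
ft_force: [0.9, 1.0, -1.0]
opening: 0.286
```

>>> {"name": "servo_tool", "arguments": {"plan": [[0.015,0.035,0,0,0,0,10],[0.015,0.035,0,0,0,0,10],[0.015,0.035,0,0,0,0,10],[0.015,0.035,0,0,0,0,10],[0.015,0.035,0,0,0,0,10],[0.015,0.035,0,0,0,0,10],[0.015,0.035,0,0,0,0,10],[0.01,0.023,0,0,0,0,10]]}}

```text
t: 15.22
eef_pos: [643.5, -278.2, 119.2]
tcp_rot: [-3.14, 0.001, 0.01]
ft_force: [0.3, 0.8, -0.9]
opening: 0.286
```

>>> {"name": "servo_tool", "arguments": {"plan": [[0,0,0,0,0,0,10],[0,0,0,0,0,0.5,10],[0,0,0,0,0,0,10]]}}

```text
t: 15.47
eef_pos: [643.6, -283.9, 116.8]
tcp_rot: [-3.139, 0.002, -0.005]
ft_force: [0.4, 0.1, -0.1]
opening: 0.292
```

```bash
python3 look.py yellow 11 pics/w6.png
```

```text
[ 643.5 -283.4  116.9] [-3.139e+00  3.000e-03 -4.000e-03] 0.2916973525262284
[ 317.  192. 2990.  286.  162.   62.   62.] [ 647.2 -281.5]
[ 336.  338. 1926.  152.  333.  323.   10.] [ 497.3 -299.6]
[ 320.  260. 1892.  292.  237.   57.   41.] [ 583.5 -284. ]
[264. 294. 552. 258. 265.  13.  57.] [ 548.2 -230.5]
```

View pics/w6.png

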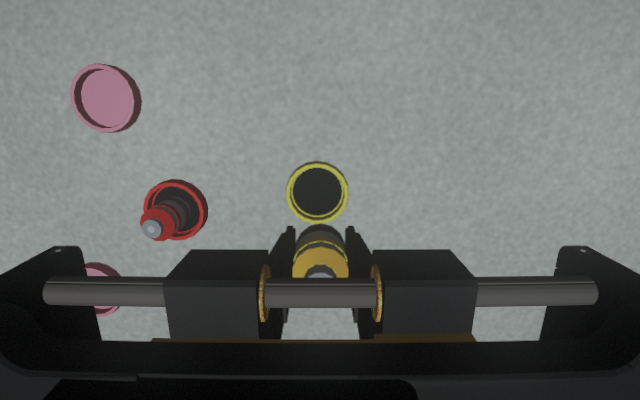

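The yellow objective is held upright. The yellow cup at (317,192) measures (647,-281.5), so I need +3.5 in x and +2 in y.

>>> {"name": "servo_tool", "arguments": {"plan": [[0.003,-0.002,0.03,0,0,0,10],[0,0,0.03,0,0,0,10],[0,0,0.02,0,0,0,10],[0,0,0,0,0,0,10],[0,0,0,0,0,0,10],[0,0,0,0,0,0,10]]}}

```text
t: 16.02
eef_pos: [646.7, -274.7, 38.1]
tcp_rot: [-3.14, 0.001, 0.002]
ft_force: [-1.1, -1.1, -1.4]
opening: 0.285
```

>>> {"name": "servo_tool", "arguments": {"plan": [[0,0.003,0.005,0,0,0,10],[0,0.002,0.005,0,0,0,10],[0,0.001,0.003,0,0,0,10],[0,0,0,0,0,0,10],[0,0,0,0,0,0,10]]}}

```text
t: 16.43
eef_pos: [648.6, -281.5, 29.2]
tcp_rot: [3.14, -0.005, 0.003]
ft_force: [0.6, 0.3, -0.7]
opening: 0.29
```

>>> {"name": "servo_tool", "arguments": {"plan": [[-0.001,0,0.003,0,-0.2,0,10],[0,0,0.003,0,0,0,10],[0,0,0.002,0,0,0,10],[0,0,0.001,0,0,0,10],[0,0,0,0,0,0,10]]}}

```text
t: 16.85
eef_pos: [647.6, -281.8, 19.8]
tcp_rot: [3.14, -0.002, 0.003]
ft_force: [-0.2, 0.8, -1.4]
opening: 0.285
```

>>> {"name": "servo_tool", "arguments": {"plan": [[0,0,0.001,0,0,0,10],[0,0,0.001,0,0,0,10],[0,0,0.0005,0,0,0,10],[0,0,0,0,0,0,33],[0,0,0,0,0,0,40],[0,0,0,0,0,0,55],[0,0,0,0,0,0,55],[0,0,-0.01,0,0,0,55]]}}

```text
t: 17.52
eef_pos: [647.3, -281.6, 27.6]
tcp_rot: [3.14, -0.001, 0.003]
ft_force: [-0.5, 0.1, 0.1]
opening: 0.532
```

>>> {"name": "servo_tool", "arguments": {"plan": [[0,0,-0.02,0,0,0,70],[0,0,-0.03,0,0,0,70],[0,0,-0.03,0,0,0,70],[0,0,-0.015,0,0,0,70],[-0.016,-0.023,0,0,0,0,70],[-0.021,-0.031,0,0,0,0,70],[-0.021,-0.031,0,0,0,0,70],[-0.021,-0.031,0,0,0,0,70]]}}

```text
t: 18.18
eef_pos: [568.9, -168.1, 132.6]
tcp_rot: [3.136, -0.01, -0.003]
ft_force: [0.8, 0.4, 0.3]
opening: 0.699
```

>>> {"name": "servo_tool", "arguments": {"plan": [[-0.021,-0.031,0,0,0,0,70],[-0.021,-0.031,0,0,0,0,70],[-0.021,-0.031,0,0,0,0,70],[-0.021,-0.031,0,0,0,0,70],[-0.018,-0.023,0,0,0,0,70],[0,0,0,0,0,0,70],[0,0,0,0,0,0,70],[0,0,0,0,0,0,70]]}}

```text
t: 18.85
eef_pos: [458.0, -10.2, 136.7]
tcp_rot: [3.135, -0.016, 0.001]
ft_force: [-0.1, 0.0, 0.2]
opening: 0.698
```

```bash
python3 look.py blue 49 pics/w7.png
```

```text
[458.4 -10.5 136.8] [ 3.135 -0.016  0.   ] 0.7002944669874207
[ 155.   22. 2784.  120.    0.   69.   50.] [595.8 108.6]
[314. 201. 812. 298. 185.  32.  31.] [461.1  -6.2]
```

View pics/w7.png

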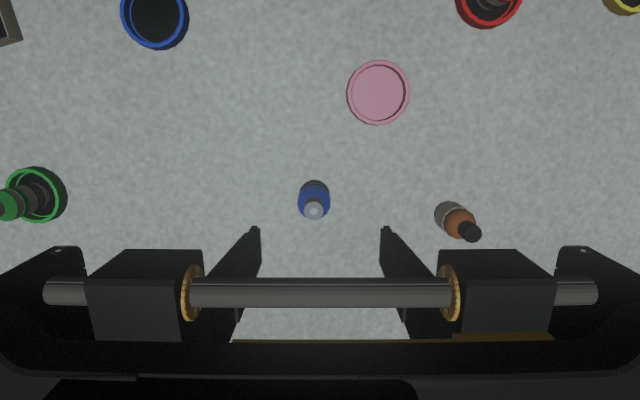

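The blue objective at (314,201) measures (460,-6). The bottle at (458,220) stands well outside the fingers.

>>> {"name": "servo_tool", "arguments": {"plan": [[0,-0.003,0.03,0.3,-0.9,0,70],[0,0,0.035,0,0,0,70],[0,0,0.033,0,0,0,70],[0,0,0,0,0,0,70],[0,0,0,0,0,0,70]]}}

```text
t: 19.32
eef_pos: [465.3, -12.2, 37.4]
tcp_rot: [3.139, -0.009, -0.005]
ft_force: [-0.6, -0.3, 0.6]
opening: 0.701
```

```bash
python3 look.py blue 49
```

```text
[465.4 -12.2  37.7] [ 3.139 -0.009 -0.005] 0.6977440182279433
[  71.   14. 2252.   22.    0.   90.   35.] [582.7  98.4]
[ 308.  257. 1803.  284.  234.   49.   44.] [464.6  -6.5]
```

>>> {"name": "servo_tool", "arguments": {"plan": [[-0.003,-0.004,0.008,0,-0.5,0,70],[-0.002,-0.002,0.008,0,0,0,70],[0,0,0.004,0,0,0,70],[0,0,0,0,0,0,70],[0,0,0,0,0,0,70]]}}

```text
t: 19.78
eef_pos: [462.8, -6.7, 20.8]
tcp_rot: [3.137, -0.007, -0.006]
ft_force: [0.1, 1.0, 0.8]
opening: 0.7
```

>>> {"name": "servo_tool", "arguments": {"plan": [[-0.003,0,0.003,0.2,-0.4,0,70],[0,0,0.003,0,0,0,20],[0,0,0,0,0,0,10],[0,0,0,0,0,0,10],[0,0,0,0,0,0,10],[0,0,0,0,0,0,10],[0,0,0,0,0,0,10],[0,0,0,0,0,0,10]]}}

```text
t: 20.45
eef_pos: [460.2, -6.7, 15.4]
tcp_rot: [3.141, -0.002, -0.005]
ft_force: [-0.6, -0.1, -0.9]
opening: 0.292
```

>>> {"name": "servo_tool", "arguments": {"plan": [[0,0,-0.02,0,0,0,10],[0,0,-0.03,0,0,0,10],[0,0,-0.03,0,0,0,10],[0,0,-0.015,0,0,0,10],[0.02,-0.018,0,0,0,0,10],[0.027,-0.024,0,0,0,0,10],[0.027,-0.024,0,0,0,0,10],[0.027,-0.024,0,0,0,0,10]]}}

```text
t: 21.12
eef_pos: [560.1, 82.8, 115.5]
tcp_rot: [3.141, 0.003, -0.012]
ft_force: [1.3, -1.4, -0.7]
opening: 0.29
```

>>> {"name": "servo_tool", "arguments": {"plan": [[0.027,-0.024,0,0,0,0,10],[0.02,-0.017,0,0,0,0,10],[0,0,0,0,0,0,10],[0,0,0,0,0,0,10],[0,0,0,0,0,0,10]]}}

```text
t: 21.53
eef_pos: [612.5, 130.2, 114.3]
tcp_rot: [-3.141, 0.002, -0.007]
ft_force: [-0.2, -1.1, -0.8]
opening: 0.289
```

```bash
python3 look.py blue 11
```

```text
[612.2 129.8 114.3] [-3.141e+00  2.000e-03 -8.000e-03] 0.2858250854494535
[ 321.  196. 2984.  290.  166.   63.   61.] [613.7 128.4]
[ 320.  260. 1816.  292.  239.   57.   39.] [553.2 130. ]
```

The blue cup measures (613.7,128.4), against a prior estimate of (613,128.5). Descending.

>>> {"name": "servo_tool", "arguments": {"plan": [[0.001,0.001,0.03,0,0,-0.4,10],[0,0,0.03,0,0,0,10],[0,0,0.02,0,0,0,10],[0,0,0,0,0,0,10],[0,0,0,0,0,0,10],[0,0,0,0,0,0,10]]}}

```text
t: 22.08
eef_pos: [610.6, 124.2, 35.0]
tcp_rot: [3.142, 0.001, -0.005]
ft_force: [0.4, -0.5, -1.1]
opening: 0.288
```

>>> {"name": "servo_tool", "arguments": {"plan": [[0.001,-0.002,0.004,0,0,0,10],[0.001,-0.002,0.004,0,0,0,10],[0,0,0.002,0,0,0,10],[0,0,0,0,0,0,10],[0,0,0,0,0,0,10]]}}

```text
t: 22.5
eef_pos: [614.6, 128.3, 29.1]
tcp_rot: [-3.141, -0.006, -0.006]
ft_force: [-0.4, -1.0, -0.7]
opening: 0.288
```

>>> {"name": "servo_tool", "arguments": {"plan": [[-0.001,0,0.003,0,-0.3,0,10],[0,0,0.003,0,0,0,10],[0,0,0.002,0,0,0,10],[0,0,0.001,0,0,0,10],[0,0,0,0,0,0,10]]}}

```text
t: 22.92
eef_pos: [613.7, 128.5, 19.6]
tcp_rot: [-3.141, -0.001, -0.005]
ft_force: [0.8, -0.3, -1.1]
opening: 0.292
```

>>> {"name": "servo_tool", "arguments": {"plan": [[0,0,0.001,0,0,0,10],[0,0,0.001,0,0,0,10],[0,0,0.0005,0,0,0,10],[0,0,0,0,0,0,33],[0,0,0,0,0,0,40],[0,0,0,0,0,0,55],[0,0,0,0,0,0,55],[0,0,-0.01,0,0,0,55]]}}

```text
t: 23.58
eef_pos: [613.3, 128.4, 27.6]
tcp_rot: [-3.141, 0.0, -0.006]
ft_force: [-0.5, 0.6, -0.6]
opening: 0.528
```

>>> {"name": "servo_tool", "arguments": {"plan": [[0,0,-0.02,0,0,0,60],[0,0,-0.03,0,0,0,60],[0,0,-0.03,0,0,0,60],[0,0,-0.03,0,0,0,60],[-0.038,0,0,0,0,0,60],[-0.038,0,0,0,0,0,60],[-0.038,0,-0.01,0,0,0,60],[-0.035,0,-0.01,0,0,0,60]]}}

```text
t: 24.25
eef_pos: [465.2, 128.6, 167.0]
tcp_rot: [-3.14, -0.007, -0.008]
ft_force: [-0.4, -0.4, 0.2]
opening: 0.602
```

>>> {"name": "servo_tool", "arguments": {"plan": [[0,0,0,0,0,0,60],[0,0,0,0,0,0,60],[0,0,0,0,0,0,60]]}}

```text
t: 24.5
eef_pos: [459.6, 128.9, 171.3]
tcp_rot: [-3.14, -0.009, -0.006]
ft_force: [0.8, -0.7, 0.0]
opening: 0.6
```

```bash
python3 - <<'E'
from h import *
HUE["green"]=[(40,90)]
c=env.read_camera("scene"); t=env.read_camera("top"); print(env.state()["eef_pos"])
cv2.imwrite("pics/endS.png",cv2.resize(c["img"][130:290,140:500],None,fx=2.2,fy=2.2,interpolation=2))
cv2.imwrite("pics/endT.png",cv2.resize(t["img"][100:280,170:480],None,fx=2.5,fy=2.5,interpolation=2))
E
```

```text
[460.3530724  128.83774592 170.73075435]
```

View pics/endS.png

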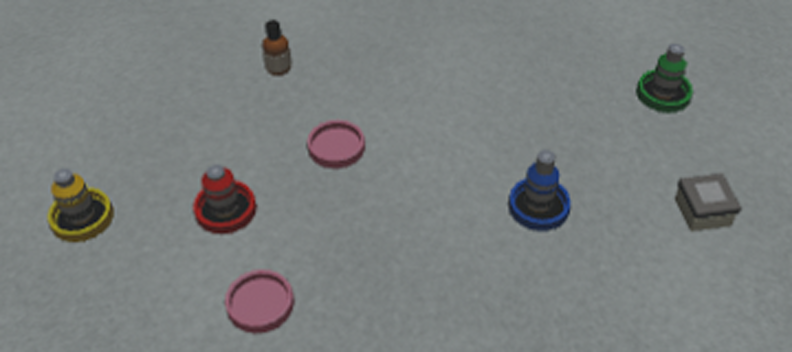

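View pics/endT.png

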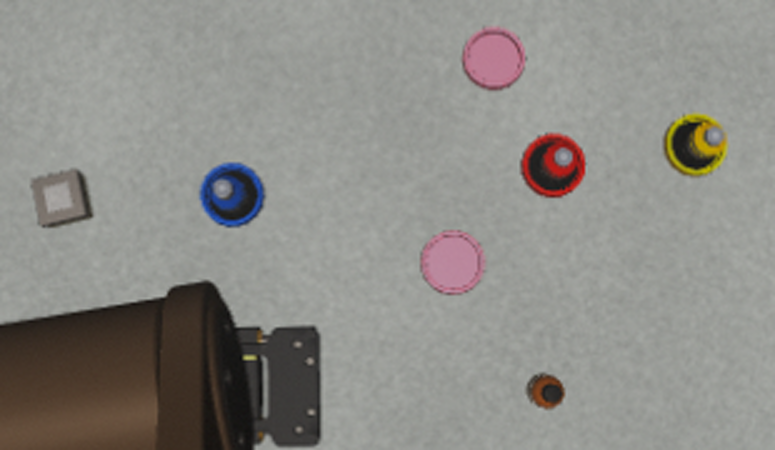

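All four stand upright in their own cups, and the bottle and box look unmoved. One numeric check of the nose tips against the cup centres, then I'll hand in.

```bash
python3 - <<'E'
from h import *
t=env.read_camera("top");s=env.read_camera("scene")
for n,c,p,z,q in(("blue",t,(222/2.5+170,187/2.5+100),65,(613.5,128.5)),("red",t,(563/2.5+170,157/2.5+100),53,(631,-153)),("yel",t,(714/2.5+170,136/2.5+100),57,(647,-281)),("grn",s,(676/2.2+140,50/2.2+130),60,(456,265)),("bottle",t,(552/2.5+170,393/2.5+100),60,(435,-134.5)),("box",t,(59/2.5+170,196/2.5+100),28,(610.5,271))):
    e=onz(c,p,z)[:2]-q; print(n,e.round(1),np.hypot(*e).round(1))
E
```

```text
blue [-3.7 -1.3] 3.9
red [-2.3 -1.8] 2.9
yel [-4.2 -1.6] 4.5
grn [1.  0.5] 1.1
bottle [-0.3 -1.6] 1.6
box [1.4 3.1] 3.4
```

```bash
python3 -c "
from cell import env
print(env.job_done())"
```

```text
the job is handed in; nothing more can be done
None
```

All four objectives stand lens up in the cups of their own colour, and I handed the job in at about 25 s on the robot's clock (limit 102 s). I picked each one up by the barrel, carried it upright and set it down on the cup floor before opening the fingers.

- **Position in the cups:** in the last pictures all four stand upright. Their nose tips measure 1 to 5 mm from the cup centres, within the 11 mm limit. Those nose positions were read by eye from the pictures.
- **Seating height:** I did not measure this in the images. It rests on the tool's heights: each objective was lowered until it sat about 3 mm higher than where I picked it up, which is the height of the cup floor. Contact force showed clearly only for the red one (about 2.5 N).
- **Bystanders:** the oil bottle and the cover-glass box measure within about 3.5 mm of where they started, which is about the accuracy of reading them from the picture.
- **Look-alikes:** the two pink cups were left alone.
- **At hand-in:** the gripper was open and about 170 mm above the bench, touching nothing.

No check failed. The two overhead views disagreed by up to about 4 mm along x, so I used values between them and the wrist camera's readings.

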